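# Open the combination-locked cutter box

## Task

Open the blue cutter box on the pottery table. Take the dial by its black peg and turn it clockwise (seen from above) to the red dot and stop there a moment, then anticlockwise to the blue dot and stop there a moment, then clockwise again, past the red dot, until you feel the dial come up against its stop; be gentle there, do not force it. Then slide the wooden lid fully open by its grip and let go, and leave the other things on the table where they are.

Things in the scene. Friction and masses are not known exactly. Their poses are not given: they have to be found in the camera images.
- box: The blue steel cutter box, fixed to the table, 170 x 320 x 90 mm (its x, y, z). Origin at the centre of its underside. Its +y end (120 mm long, top at z = 90 mm) is the lock housing with the dial; the rest is a tray under a wooden sliding lid whose top lies at z = 88 mm.
- dial: Aluminium dial, a disc of 44 mm radius, its top at 102 mm height. It turns about the vertical line through this origin, which lies on the axis at table height (0, 100, 0 mm in the box's frame). Clockwise seen from above is a negative turn about z. The peg stands along the dial's own -x; a yellow line points to it. Turning takes about 4 N at the peg; the dial stays where it is left.
- peg (a point): Centre of the black upright peg on the dial, 14 mm in diameter; it stands from 102 to 142 mm height and this point is at 122 mm. The peg is fixed to the dial, 34 mm from its axis.
- red_at (a point): Where the centre of the peg stands when the dial is set to the red dot (the dot is 52 mm from the dial's axis, same direction: 0.30 rad clockwise of the box's -x). 0.22 to 1.0 rad further clockwise the dial meets an inner stop, unmarked and different each time. Only with the dial within about 0.06 rad of that stop is the lid free.
- blue_at (a point): Where the centre of the peg stands when the dial is set to the blue dot (the dot is 52 mm from the dial's axis, same direction: 0.50 rad anticlockwise of the box's -x). The dial turns freely at least 0.4 rad further.
- lid_grip (a point): Centre of the dark wooden grip on the lid, a bar 56 mm (box x) by 14 mm (box y) by 32 mm high, from 88 to 120 mm height; this point is at 104 mm. It moves with the lid.
- lid (a joint): How far the lid is open, in m: 0 closed, 0.090 fully open against its rigid end stop. It slides along the box's -y, away from the dial, with about 3 N of friction, and stays where it is left. While locked it gives about 5 mm and then is blocked.
- buffer (a joint): How far the hidden sprung stop of the dial is pushed in, in rad: 0 untouched. At the stop the force at the peg climbs to 6 N before the buffer gives, then by 1.8 N per 0.01 rad (5 N per mm of peg travel). Beyond 0.05 rad (15 N at the peg; a gripper that turns with the peg reads some 10 N, as it also passes on a moment) it counts as forced.
- bowl: White bowl, 150 mm across, 50 mm high, origin under its centre. To be left alone.
- mug: Blue mug, 76 mm across, 85 mm high, origin under its centre. To be left alone.
- jar: Small glaze jar, 54 mm across, 70 mm high, origin under its centre. To be left alone.
- slat: Wooden rolling slat, 40 x 300 x 8 mm, lying in front of the box, origin under its centre. To be left alone.
- pin: Wooden rolling pin, 40 mm across, 300 mm long along its x, origin under its centre. To be left alone.
- duck: Little yellow duck on a red foot, 36 mm across, 58 mm high, origin under its centre. To be left alone.

How it is judged:
By the outcome, as a careful person would: the job done as asked, in the order asked, and still so for the second after the job is handed in, with the robot touching nothing.
It also fails if it takes over 67 s, if anything falls off the work surface, if the arm or the gripper's body presses on something with over 40 N, if the wrist force passes 120 N, or if a joint passes its speed limit or range.

## Robot

A 7-joint arm with a two-finger parallel gripper is mounted at the origin on the work surface. World frame = base frame: x ahead of the robot, y to its left, z up, the work surface at z = 0. Lengths are in m, angles in rad, forces in N, time in s.
With the tool pointing down it reaches from about 0.4 to 0.875 m from the base axis. Payload 19.3 kg.
Tool frame: the origin (TCP) lies at the very end of the fingers, on their centre line; the grasp point (between the pads) lies 19 mm behind it; z points along the fingers, y is the direction in which the jaws open and shut (so a half turn about z gives the same grasp; the last joint's range is limited). The gripper opens to 85 mm and grips with 20 to 120 N. Pads are 22 mm wide; open, the fingers measure 114 mm over their backs; the gripper's body (76 mm by 85 mm) begins 54 mm behind the grasp point. The pads swing forward as they close: fully open they stand 13 mm farther back than shut.
Start: joints at [-1.406, 0.521, -0.036, 1.599, 0.021, 1.021, -0.113], TCP at [0.145, 0.608, 0.231] pointing down, gripper open.
Joint ranges: [-2.91, 2.91], [-0.3, 2.13], [-1.5, 1.42], [0.17, 2.43], [-1.26, 4.41], [0.16, 1.93], [-2.52, 2.52]. Speed limits (rad/s): [1.89, 1.89, 2.39, 2.39, 3.01, 3.01, 3.01].

## Interface

Orientations are given as [roll, pitch, yaw] about the fixed x, y, z axes, in that order (R = Rz(yaw) Ry(pitch) Rx(roll)).
In Python, from workcell import bot, vision, job_done gives the robot as it stands.
- The arm moves only by the tool arm_command, never from a script. Its arguments are lists of equal length, an entry for each row: "gripper": the finger opening in cm, from 0 to 8.54; "slide": the shift along the tool's x, y, z in cm, a list of three; "turn": the turn, a rotation vector about the tool's x, y, z in degrees, a list of three. A call has 1 to 5 rows; each row is the pose to reach, as a shift and turn from the pose commanded when the call began, along the tool's axes at that moment; what a row does not reach only later rows make up. A row lasts 1/8 s, in which the tool goes at most 62.5 mm and 10.7 degrees, less where a joint would pass 70% of its speed; a pose out of reach is approached as far as the arm can. A call with a gripper value outside its range is refused whole. The fingers move at their own pace and stop on an object; "force" is the grip in N (left out, the last holds). Time passes only in rows, so rows that repeat a pose let the fingers close. It gives the time, the measured TCP pose, the force and the opening at its end, in the units of the state.
- bot.observe(): the state, without advancing time (a new reading comes with each control period).
- vision.grab_frame(name): name is "scene" or "top" or "wrist"; returns the picture (420x560x3 uint8, blue, green, red); there is no depth.
- vision.camera_model(name): a dict with "mtx" (3x3 intrinsics, pixels), "T" (4x4, takes a point from camera to world coordinates). Camera axes: x right, y down, z forward; pixel columns grow to the right and rows downward; lengths in m; the calibration is good to about 2 mm. A picture is of the moment at which its call begins: read the wrist's pose just before it. camera_model takes no time and is no camera call; for the wrist camera it gives the pose at the moment of the call.
- job_done(): hands the job in, once; it reports no verdict.
The state is a dict: "clock": time; "qpos": joint angles; "qd": joint speeds; "joint_efforts": joint torques, N m; "position": TCP position; "tool_rot": TCP orientation; "force": force on the tool from outside, world axes, zero at the start; "moment": the same for the moment, N m; "grip_width": finger opening in m.
Only numpy, scipy, OpenCV 4.12 (cv2) and the standard library are available. Lean on these libraries where they do the work, as an engineer would, in place of code of your own. Each camera call takes 0.05 s, during which the arm holds its last target. There are 200 camera calls.

## Working session

There is one attempt and no reset: what is moved stays moved. The work goes in short steps, Python scripts to look and compute and a tool call to move; the robot and the scene stay as the last step left them, time stands still between calls to the robot, and variables do not carry over. Pictures are saved under pics/ and viewed, about 8 in all and at most 12, crops included, and the job is handed in when it is done.

Besides the shell and the picture viewer there is one more tool, called as a command line: name --argument value ..., lists and objects as JSON in quotes. arm_command: Moves the arm, as the interface text tells. Its arguments: {"type":"object","properties":{"gripper":{"type":"array","items":{"type":"number"}},"slide":{"type":"array","items":{"type":"array","items":{"type":"number"}}},"turn":{"type":"array","items":{"type":"array","items":{"type":"number"}}},"force":{"type":"number"}},"required":["gripper","slide","turn"]}

```bash
ls; mkdir -p pics; python3 - <<'E'
from workcell import bot, vision
import cv2
s=bot.observe();print({k:s[k] for k in('clock','position','tool_rot','force','grip_width')})
for n in('top','scene'):
    cv2.imwrite(f'pics/{n}0.png',vision.grab_frame(n)); m=vision.camera_model(n);print(n,m['mtx'],m['T'])
E
```

```text
pics
{'clock': 0.0, 'position': array([0.14531731, 0.60753634, 0.23072266]), 'tool_rot': array([-3.14046550e+00,  4.44914606e-05,  2.90683500e+00]), 'force': array([ 0.02351796,  0.49675151, -0.31432073]), 'grip_width': 0.08521209643115502}
top [[386.98637006   0.         281.38430558]
 [  0.         386.98637006 205.60082558]
 [  0.           0.           1.        ]] [[-0.00424264 -0.99972825  0.0229221   0.56936286]
 [-0.99949574  0.00351809 -0.03155765  0.03490952]
 [ 0.03146844 -0.02304443 -0.99923906  0.99337382]
 [ 0.          0.          0.          1.        ]]
scene [[494.14986062   0.         284.22709273]
 [  0.         494.14986062 214.07314759]
 [  0.           0.           1.        ]] [[-0.81991987  0.4520362  -0.3512758   1.00705039]
 [ 0.57223943  0.66487316 -0.48008927  0.54900847]
 [ 0.01653613 -0.5946486  -0.80381565  0.99418754]
 [ 0.          0.          0.          1.        ]]
```

View pics/top0.png

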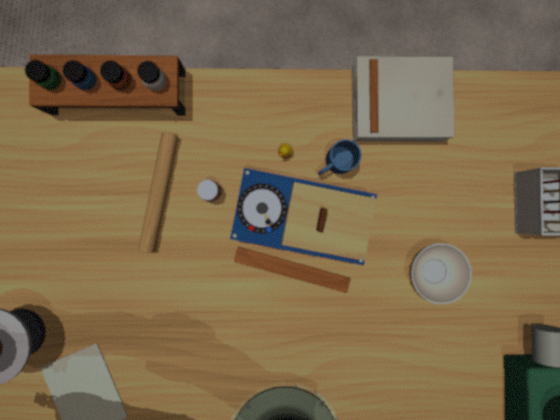

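View pics/scene0.png

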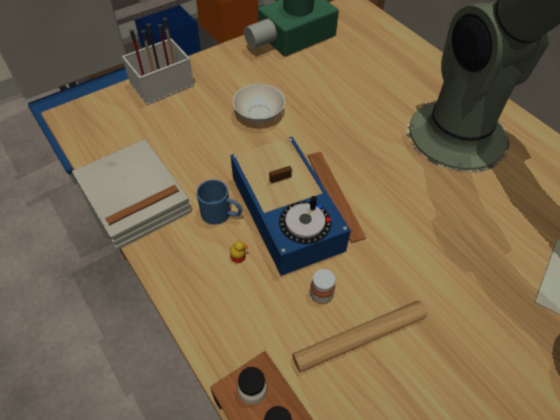

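The top picture shows the dial at about (262,208), the grip at (322,220) and box corners near (247,170), (376,196), (364,262), (232,239). The red dot is near (250,229), the blue near (268,230) and the peg near (267,221). I'll enlarge this area.

```bash
python3 - <<'E'
import cv2
a=cv2.imread('pics/top0.png')[160:270,225:385]
cv2.imwrite('pics/c1.png',cv2.convertScaleAbs(cv2.resize(a,None,fx=5,fy=5,interpolation=cv2.INTER_CUBIC),alpha=1.4))
E
```

```text
(no output)
```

View pics/c1.png

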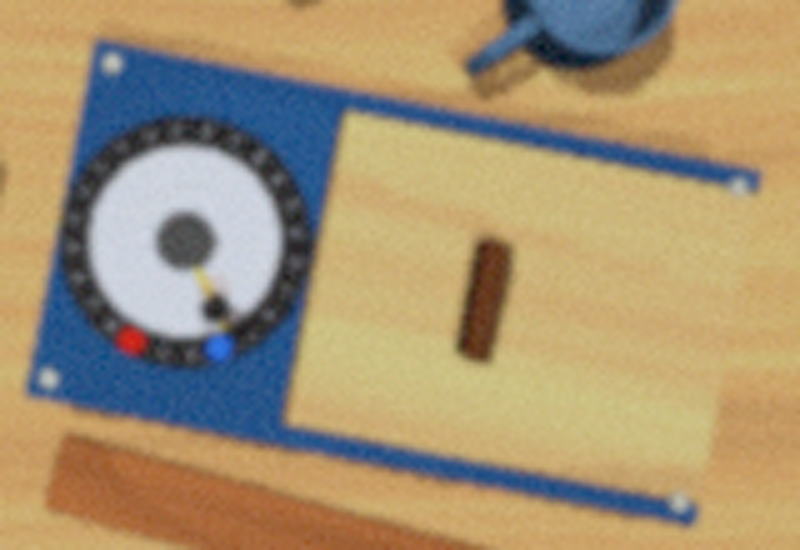

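The crop (5x, offset 225,160) shows box corners at (97,42), (760,175), (693,522) and (28,393). The dial centre is at (186,240), the peg at (215,307), the grip top at (485,300), red at (132,342) and blue at (219,347).

```bash
cat > h.py <<'E'
import numpy as np
from workcell import bot, vision
from scipy.spatial.transform import Rotation as R
def ray(name,u,v,z,m=None):
    m=m or vision.camera_model(name); T=m['T']; d=T[:3,:3]@np.linalg.solve(m['mtx'],[u,v,1.]); o=T[:3,3]
    return o+d*(z-o[2])/d[2]
def tool(): 
    s=bot.observe(); return np.array(s['position']),R.from_euler('xyz',s['tool_rot'])
E
python3 - <<'E'
from h import *
P={'c1':(97,42,.09),'c2':(760,175,.09),'c3':(693,522,.09),'c4':(28,393,.09),'dial':(186,240,.102),'peg':(215,307,.142),'grip':(485,300,.12),'red':(132,342,.09),'blue':(219,347,.09)}
W={k:ray('top',225+(u-2)/5,160+(v-2)/5,z) for k,(u,v,z) in P.items()}
for k in W: print(k,W[k].round(4))
c=[W[f'c{i}'] for i in (1,2,3,4)]
print('len',[np.linalg.norm(c[i]-c[(i+1)%4]) for i in range(4)])
y=(c[0]-c[1])+(c[3]-c[2]); yaw=np.arctan2(-y[0],y[1]); ctr=sum(c)/4
Rz=R.from_euler('z',yaw); print('yaw',yaw,'ctr',ctr)
D=ctr+Rz.apply([0,.1,0]);print('dial pred',D)
for k in('peg','red','blue','dial','grip'):
    b=Rz.inv().apply(W[k]-D); print(k,'box rel dial',b.round(4),'ang cw from -x', -(np.arctan2(b[1],b[0])-np.pi))
E
```

```text
c1 [0.6782 0.0933 0.09  ]
c2 [ 0.6152 -0.2182  0.09  ]
c3 [ 0.4525 -0.1849  0.09  ]
c4 [0.5148 0.1256 0.09  ]
dial [0.5854 0.0519 0.102 ]
peg [0.5552 0.0385 0.142 ]
grip [ 0.5574 -0.0836  0.12  ]
red [0.5382 0.0773 0.09  ]
blue [0.5356 0.0369 0.09  ]
len [np.float64(0.3177806423733097), np.float64(0.16607942874676043), np.float64(0.3166695439951814), np.float64(0.1665569439966456)]
yaw -0.19871399801775727 ctr [ 0.56517706 -0.04602969  0.09      ]
dial pred [0.58491794 0.05200244 0.09      ]
peg box rel dial [-0.0265 -0.0191  0.052 ] ang cw from -x 5.657646892773223
red box rel dial [-0.0508  0.0156  0.    ] ang cw from -x 0.29831001239990584
blue box rel dial [-0.0453 -0.0245  0.    ] ang cw from -x 5.786762915233539
dial box rel dial [ 0.0005 -0.      0.012 ] ang cw from -x 3.2351514901385685
grip box rel dial [-0.0002 -0.1384  0.03  ] ang cw from -x 4.7140244842973305
```

```bash
cat >> h.py <<'E'
def go(*targets):
    """targets: (x,y,z,yaw); print slide cm / turn deg from the measured pose"""
    p,r=tool(); s=bot.observe(); print('t',s['clock'],'p',p.round(4),'rpy',np.round(s['tool_rot'],4),'j7',s['qpos'][6].round(2),'F',np.round(s['force'],1),'w',s['grip_width'])
    for t in targets:
        d=r.inv().apply(np.array(t[:3])-p)*100; q=(r.inv()*R.from_euler('xyz',[np.pi,0,t[3]])).as_rotvec(degrees=True)
        print(d.round(2).tolist(),q.round(1).tolist())
YAW=-0.1987; D=np.array([.585,.052])
def dialpose(a,z,r=.034):
    "a: angle anticlockwise of box -x; jaws tangential"
    th=np.pi+YAW+a; return (D[0]+r*np.cos(th),D[1]+r*np.sin(th),z,th)
E
python3 -c "
from h import *
print(dialpose(.626,.2)); go(dialpose(.626,.2))"
```

```text
(np.float64(0.5540570084659443), np.float64(0.037909887334610884), 0.2, 3.568892653589793)
t 0.1 p [0.1453 0.6076 0.2308] rpy [-3.1406  0.      2.9068] j7 -0.11 F [ 0.4 -1.2  0.1] w 0.08504607425872382
[-53.0, -45.89, 3.13] [-0.1, -0.0, -37.9]
```

arm_command --gripper '[6,6,6,6,6]' --slide '[[-4.7,-4.0,0],[-9.4,-8.0,0],[-14.1,-12.0,0],[-18.8,-16.0,0],[-23.5,-20.0,0]]' --turn '[[0,0,-4],[0,0,-8],[0,0,-12],[0,0,-16],[0,0,-20]]' --force 30

```text
clock: 0.72
position: [0.3283, 0.3568, 0.2313]
tool_rot: [-3.141, 0.0, -3.025]
force: [1.7, 1.5, 1.3]
grip_width: 0.0598
```

```bash
python3 -c "
from h import *
go(dialpose(.626,.2))"
```

```text
t 0.725 p [0.3283 0.3568 0.2313] rpy [-3.1415  0.     -3.025 ] j7 0.72 F [1.7 1.5 1.3] w 0.05984033796133331
[-18.71, -34.3, 3.13] [-0.0, -0.0, -17.8]
```

arm_command --gripper '[6,6,6,6,6]' --slide '[[-2.7,-4.9,0],[-5.4,-9.8,0],[-8.1,-14.7,0],[-10.8,-19.6,0],[-13.5,-24.5,0]]' --turn '[[0,0,-4],[0,0,-8],[0,0,-12],[0,0,-16],[0,0,-18]]'

```text
clock: 1.35
position: [0.4902, 0.129, 0.2313]
tool_rot: [3.141, -0.0, -2.711]
force: [0.0, 1.1, 0.7]
grip_width: 0.06
```

```bash
python3 -c "
from h import *
go(dialpose(.626,.2))"
```

```text
t 1.35 p [0.4902 0.129  0.2313] rpy [ 3.1415e+00 -1.0000e-04 -2.7114e+00] j7 1.63 F [0.  1.1 0.7] w 0.060011141394857644
[-2.0, -10.94, 3.13] [0.0, -0.0, 0.2]
```

arm_command --gripper '[6,6,6,6]' --slide '[[-0.9,-5.0,0.5],[-1.8,-10.0,1],[-2.0,-10.9,3.1],[-2.0,-10.9,3.1]]' --turn '[[0,0,0],[0,0,0],[0,0,0],[0,0,0]]'

```text
clock: 1.85
position: [0.5522, 0.0391, 0.199]
tool_rot: [3.141, -0.003, -2.714]
force: [0.1, 1.3, -0.1]
grip_width: 0.0602
```

```bash
python3 -c "
from h import *
import cv2
go(dialpose(.626,.109))
m=vision.camera_model('wrist'); cv2.imwrite('pics/w1.png',vision.grab_frame('wrist'))
import pickle;pickle.dump(m,open('w1.pkl','wb'))"
```

```text
t 1.85 p [0.5522 0.0391 0.199 ] rpy [ 3.1409e+00 -2.8000e-03 -2.7145e+00] j7 1.84 F [ 0.1  1.3 -0.1] w 0.06017119727408978
[-0.14, -0.19, 9.0] [0.0, -0.2, -0.0]
```

View pics/w1.png

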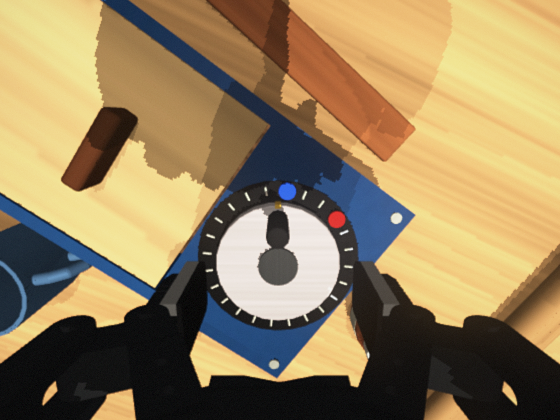

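The wrist view shows the dial disc centre at about (278,265), the red dot at (337,219), the blue dot at (288,191), the peg top near (278,219) and the box screws at (397,218) and (274,364).

```bash
python3 - <<'E'
from h import *
import pickle
m=pickle.load(open('w1.pkl','rb'))
W={k:ray('',*v,m=m) for k,v in dict(dial=(278.5,265,.102),red=(337,219,.09),blue=(288,191,.09),peg=(277.5,218,.142)).items()}
for k in W:
    d=W[k][:2]-W['dial'][:2]; print(k,W[k].round(4),'r',np.hypot(*d).round(4),'a',((np.arctan2(d[1],d[0])-np.pi-YAW+np.pi)%(2*np.pi)-np.pi).round(3))
E
```

```text
dial [0.5871 0.0555 0.102 ] r 0.0 a -2.943
red [0.542  0.0812 0.09  ] r 0.0518 a -0.319
blue [0.538  0.0406 0.09  ] r 0.0513 a 0.494
peg [0.5453 0.036  0.142 ] r 0.0461 a 0.635
```

```bash
python3 - <<'E'
from h import *
import pickle,cv2
m=pickle.load(open('w1.pkl','rb'))
W=ray('',277.5,241,.142,m=m);print('pegtop',W)
im=cv2.imread('pics/scene0.png').astype(int);b,g,r=im[...,0],im[...,1],im[...,2]
k=(r>150)&(g<70)&(b<70);k[:200]=0;k[240:]=0;k[:,:310]=0;k[:,345:]=0
v,u=np.nonzero(k);print(len(u),u.mean(),v.mean(),'scene red',ray('scene',u.mean(),v.mean(),.09))
a=cv2.imread('pics/scene0.png')[130:290,220:380]
cv2.imwrite('pics/c2.png',cv2.resize(a,(600,600),interpolation=cv2.INTER_CUBIC))
go()
E
```

```text
pegtop [0.55794166 0.04172432 0.142     ]
2 327.5 219.0 scene red [0.53882442 0.07543606 0.09      ]
t 1.9 p [0.5524 0.04   0.2   ] rpy [ 3.1410e+00 -1.5000e-03 -2.7133e+00] j7 1.84 F [ 0.3 -0.3  0.7] w 0.06025312724529758
```

View pics/c2.png

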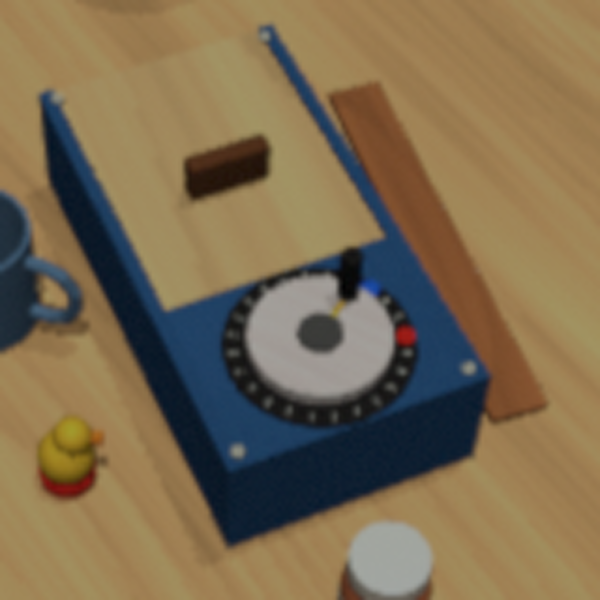

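The scene crop shows the hub at crop (320,332), full frame about (305,218.2), and the red dot at (406,336), full frame about (328,219.3). The hub is flat and the peg stands beside the blue dot.

```bash
python3 - <<'E'
from h import *
print(ray('scene',304.95,218.2,.102),ray('scene',327.9,219.2,.09))
import h; h.D=np.array([.5857,.0525]); go(h.dialpose(.626,.109))
E
```

```text
[0.5854217  0.05158115 0.102     ] [0.53841842 0.07638815 0.09      ]
t 1.9 p [0.5524 0.04   0.2   ] rpy [ 3.1410e+00 -1.5000e-03 -2.7133e+00] j7 1.84 F [ 0.3 -0.3  0.7] w 0.06025312724529758
[-0.16, -0.25, 9.1] [0.0, -0.1, 0.1]
```

```bash
sed -i 's/D=np.array(.*/D=np.array([.5856,.0523])/' h.py; python3 -c "
from h import *
go(dialpose(.626,.109))"
```

```text
t 1.9 p [0.5524 0.04   0.2   ] rpy [ 3.1410e+00 -1.5000e-03 -2.7133e+00] j7 1.84 F [ 0.3 -0.3  0.7] w 0.06025312724529758
[-0.14, -0.26, 9.1] [0.0, -0.1, 0.1]
```

arm_command --gripper '[6,6,6,6,6]' --slide '[[-0.1,0,2.5],[-0.1,0,5],[-0.1,0,7.5],[-0.1,0,7.5],[-0.1,0,7.5]]' --turn '[[0,0,0],[0,0,0],[0,0,0],[0,0,0],[0,0,0]]'

```text
clock: 2.52
position: [0.5543, 0.0408, 0.1266]
tool_rot: [-3.141, 0.001, -2.713]
force: [0.1, -0.7, -0.5]
grip_width: 0.0601
```

```bash
python3 -c "
from h import *
go(dialpose(.626,.109))"
```

```text
t 2.525 p [0.5543 0.0408 0.1266] rpy [-3.1413e+00  1.3000e-03 -2.7125e+00] j7 1.85 F [ 0.1 -0.7 -0.5] w 0.06011554564202869
[0.08, -0.25, 1.76] [-0.0, 0.1, 0.1]
```

arm_command --gripper '[6,6,6,6,6]' --slide '[[0.1,-0.25,0.6],[0.1,-0.25,1.2],[0.1,-0.25,1.7],[0.1,-0.25,1.7],[0.1,-0.25,1.7]]' --turn '[[0,0,0],[0,0,0],[0,0,0],[0,0,0],[0,0,0]]'

```text
clock: 3.15
position: [0.554, 0.0376, 0.1083]
tool_rot: [-3.142, -0.0, -2.713]
force: [-0.2, -0.5, 0.8]
grip_width: 0.0604
```

arm_command --gripper '[1.0,1.0,1.0,1.0,1.0]' --slide '[[0,0,0],[0,0,0],[0,0,0],[0,0,0],[0,0,0]]' --turn '[[0,0,0],[0,0,0],[0,0,0],[0,0,0],[0,0,0]]' --force 30

```text
clock: 3.78
position: [0.5539, 0.0377, 0.1084]
tool_rot: [3.141, 0.0, -2.713]
force: [-3.5, 2.4, 6.2]
grip_width: 0.0128
```

```bash
python3 -c "
from h import *
go(dialpose(.626,.109))"
```

```text
t 3.775 p [0.5539 0.0377 0.1084] rpy [ 3.1414  0.     -2.713 ] j7 1.85 F [-3.5  2.4  6.2] w 0.01284440525902924
[-0.09, 0.01, -0.06] [0.0, 0.0, 0.1]
```

```bash
python3 -c "
from h import *
go(*[dialpose(a,.1084) for a in (.5,.36,.22,.08,-.06,-.14,-.22,-.30)])"
```

```text
t 3.775 p [0.5539 0.0377 0.1084] rpy [ 3.1414  0.     -2.713 ] j7 1.85 F [-3.5  2.4  6.2] w 0.01284440525902924
[-0.11, 0.44, 0.0] [0.0, -0.0, 7.3]
[-0.21, 0.9, 0.0] [0.0, -0.0, 15.3]
[-0.37, 1.35, 0.0] [0.0, -0.0, 23.3]
[-0.58, 1.78, 0.0] [0.0, -0.0, 31.4]
[-0.86, 2.16, 0.0] [0.0, -0.0, 39.4]
[-1.04, 2.37, 0.0] [0.0, -0.0, 44.0]
[-1.24, 2.56, 0.0] [0.0, -0.0, 48.5]
[-1.45, 2.73, 0.0] [0.0, -0.0, 53.1]
```

arm_command --gripper '[1.0,1.0,1.0,1.0,1.0]' --slide '[[-0.1,0.44,0],[-0.2,0.9,0],[-0.35,1.35,0],[-0.57,1.78,0],[-0.85,2.16,0]]' --turn '[[0,0,7.3],[0,0,15.3],[0,0,23.3],[0,0,31.4],[0,0,39.4]]'

```text
clock: 4.4
position: [0.5521, 0.0612, 0.1085]
tool_rot: [3.142, -0.001, 2.878]
force: [-7.6, 3.6, 9.7]
grip_width: 0.013
```

```bash
python3 -c "
from h import *
go(*[dialpose(a,.1084) for a in (-.06,-.14,-.22,-.30)])"
```

```text
t 4.4 p [0.5521 0.0612 0.1085] rpy [ 3.1416e+00 -1.4000e-03  2.8783e+00] j7 1.27 F [-7.6  3.6  9.7] w 0.012953015303348508
[-0.07, -0.01, 0.01] [0.0, -0.1, -0.3]
[-0.08, 0.27, 0.01] [-0.0, -0.1, 4.3]
[-0.11, 0.54, 0.01] [-0.0, -0.1, 8.9]
[-0.16, 0.8, 0.01] [-0.0, -0.1, 13.5]
```

arm_command --gripper '[1.0,1.0,1.0,1.0,1.0]' --slide '[[-0.01,0.27,0],[-0.04,0.54,0],[-0.09,0.8,0],[-0.09,0.8,0],[-0.09,0.8,0]]' --turn '[[0,0,4.6],[0,0,9.2],[0,0,13.5],[0,0,13.5],[0,0,13.5]]'

```text
clock: 5.03
position: [0.5551, 0.0692, 0.1085]
tool_rot: [3.141, -0.001, 2.648]
force: [-8.0, 5.9, 11.1]
grip_width: 0.0133
```

```bash
python3 -c "
from h import *
import cv2,pickle
go(dialpose(-.30,.1084))
m=vision.camera_model('wrist'); im=vision.grab_frame('wrist'); pickle.dump((m,im),open('w2.pkl','wb'))
cv2.imwrite('pics/w2.png',cv2.resize(im[120:420,80:480],None,fx=2,fy=2,interpolation=cv2.INTER_CUBIC))"
```

```text
t 5.025 p [0.5551 0.0692 0.1085] rpy [ 3.1413e+00 -1.5000e-03  2.6476e+00] j7 1.08 F [-8.   5.9 11.1] w 0.013315649057879603
[-0.09, -0.02, 0.01] [0.0, -0.1, 0.3]
```

View pics/w2.png

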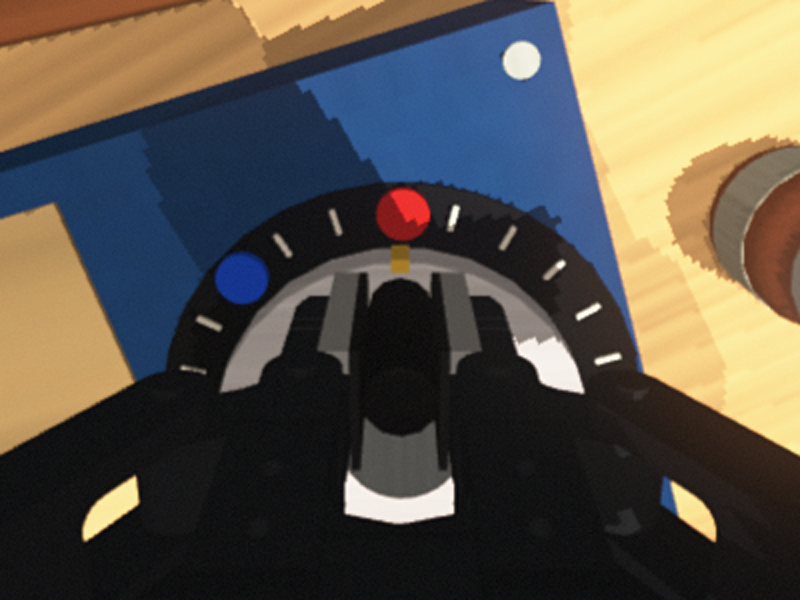

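The yellow line (x=400) meets the red dot (403,214), so they agree to within about 0.015 rad. I'll hold there, then go to blue.

arm_command --gripper '[1.0,1.0,1.0,1.0,1.0]' --slide '[[0,0,0],[0,0,0],[0,0,0],[0,0,0],[0,0,0]]' --turn '[[0,0,0],[0,0,0],[0,0,0],[0,0,0],[0,0,0]]'

```text
clock: 5.7
position: [0.5551, 0.0691, 0.1085]
tool_rot: [3.141, -0.002, 2.647]
force: [-7.3, 6.8, 11.1]
grip_width: 0.013
```

```bash
python3 -c "
from h import *
go(*[dialpose(a,.1084,.035) for a in (-.20,-.06,.08,.22,.36,.44,.50)])"
```

```text
t 5.7 p [0.5551 0.0691 0.1085] rpy [ 3.1412e+00 -1.5000e-03  2.6475e+00] j7 1.08 F [-7.3  6.8 11.1] w 0.012976817836403209
[0.0, -0.37, 0.01] [0.0, -0.1, -5.5]
[-0.08, -0.85, 0.01] [0.0, -0.1, -13.5]
[-0.23, -1.32, 0.01] [0.0, -0.1, -21.5]
[-0.44, -1.76, 0.01] [0.0, -0.1, -29.5]
[-0.71, -2.17, 0.01] [0.0, -0.1, -37.6]
[-0.89, -2.38, 0.01] [0.1, -0.1, -42.1]
[-1.03, -2.53, 0.01] [0.1, -0.1, -45.6]
```

arm_command --gripper '[1.0,1.0,1.0,1.0,1.0]' --slide '[[0,-0.37,0],[-0.08,-0.85,0],[-0.23,-1.32,0],[-0.44,-1.76,0],[-0.71,-2.17,0]]' --turn '[[0,0,-5.5],[0,0,-13.5],[0,0,-21.5],[0,0,-29.5],[0,0,-37.6]]'

```text
clock: 6.32
position: [0.5513, 0.0464, 0.1085]
tool_rot: [3.141, -0.0, -2.975]
force: [-4.4, 5.4, 5.9]
grip_width: 0.0129
```

```bash
python3 -c "
from h import *
go(*[dialpose(a,.1084,.035) for a in (.36,.44,.50)])"
```

```text
t 6.325 p [0.5513 0.0464 0.1085] rpy [ 3.1408e+00 -3.0000e-04 -2.9748e+00] j7 1.63 F [-4.4  5.4  5.9] w 0.012878167144557383
[0.02, 0.03, 0.01] [0.0, -0.0, 0.3]
[0.01, -0.25, 0.01] [0.0, -0.0, -4.3]
[-0.01, -0.46, 0.01] [0.0, -0.0, -7.7]
```

arm_command --gripper '[1.0,1.0,1.0,1.0,1.0]' --slide '[[0,-0.25,0],[-0.02,-0.46,0],[-0.02,-0.46,0],[-0.02,-0.46,0],[-0.02,-0.46,0]]' --turn '[[0,0,-4.3],[0,0,-7.9],[0,0,-7.9],[0,0,-7.9],[0,0,-7.9]]'

```text
clock: 6.95
position: [0.5525, 0.0416, 0.1084]
tool_rot: [3.141, -0.0, -2.842]
force: [-3.4, 2.9, 5.7]
grip_width: 0.013
```

```bash
python3 -c "
from h import *
import cv2,pickle
go(dialpose(.50,.1084,.035))
im=vision.grab_frame('wrist')
cv2.imwrite('pics/w3.png',cv2.resize(im[180:360,150:430],None,fx=2.5,fy=2.5,interpolation=cv2.INTER_CUBIC))"
```

```text
t 6.95 p [0.5525 0.0416 0.1084] rpy [ 3.1412 -0.     -2.8419] j7 1.74 F [-3.4  2.9  5.7] w 0.013023478698013732
[0.02, 0.04, 0.0] [0.0, -0.0, -0.1]
```

View pics/w3.png

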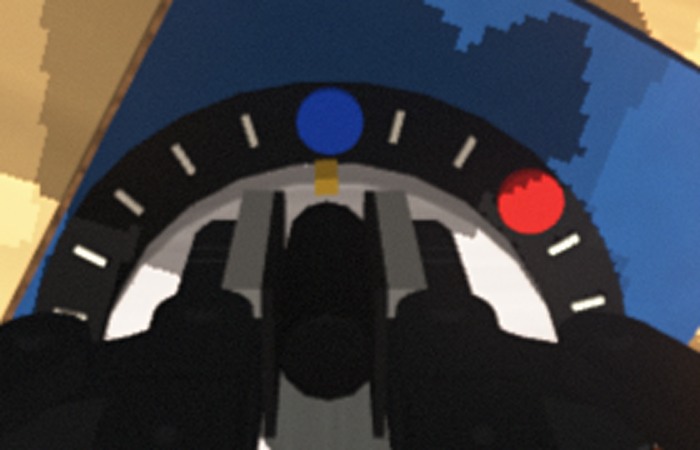

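The yellow line (x=326) sits under the blue dot (330,120), so they agree to within about 0.015 rad. I'll hold there, then turn clockwise.

arm_command --gripper '[1.0,1.0,1.0,1.0,1.0]' --slide '[[0,0,0],[0,0,0],[0,0,0],[0,0,0],[0,0,0]]' --turn '[[0,0,0],[0,0,0],[0,0,0],[0,0,0],[0,0,0]]'

```text
clock: 7.62
position: [0.5524, 0.0416, 0.1084]
tool_rot: [3.141, -0.0, -2.842]
force: [-3.4, 3.3, 6.5]
grip_width: 0.0132
```

```bash
cat >> h.py <<'E'
def dialstate():
    p,r=tool(); s=bot.observe(); F=r.inv().apply(s['force']); M=r.inv().apply(s['moment'])
    d=p[:2]-D; print('t',s['clock'],'a_pos',((np.arctan2(d[1],d[0])-YAW)%(2*np.pi)-np.pi).round(4),'a_yaw',((s['tool_rot'][2]-YAW)%(2*np.pi)-np.pi).round(4),'r',np.hypot(*d).round(4),'Ftool',F.round(1),'Mtool',M.round(2))
E
python3 -c "
from h import *
dialstate()
go(*[dialpose(a,.1084,.035) for a in (.40,.26,.12,-.02,-.16)])"
```

```text
t 7.625 a_pos 0.5105 a_yaw 0.4984 r 0.0348 Ftool [ 2.3  4.2 -6.5] Mtool [-0.97  0.44 -0.2 ]
t 7.625 p [0.5524 0.0416 0.1084] rpy [ 3.1412e+00 -1.0000e-04 -2.8419e+00] j7 1.74 F [-3.4  3.3  6.5] w 0.01315591892496751
[0.0, 0.39, 0.0] [0.0, -0.0, 5.6]
[-0.08, 0.87, 0.0] [0.0, -0.0, 13.7]
[-0.23, 1.34, 0.0] [0.0, -0.0, 21.7]
[-0.44, 1.78, 0.0] [0.0, -0.0, 29.7]
[-0.71, 2.18, 0.0] [0.0, -0.0, 37.7]
```

arm_command --gripper '[1.0,1.0,1.0,1.0,1.0]' --slide '[[0,0.39,0],[-0.08,0.87,0],[-0.23,1.34,0],[-0.44,1.78,0],[-0.71,2.18,0]]' --turn '[[0,0,5.6],[0,0,13.7],[0,0,21.7],[0,0,29.7],[0,0,37.7]]'

```text
clock: 8.25
position: [0.5527, 0.0647, 0.1085]
tool_rot: [3.141, -0.0, 2.779]
force: [-5.2, 3.6, 6.4]
grip_width: 0.0132
```

```bash
python3 -c "
from h import *
dialstate()
go(*[dialpose(a,.1084,.035) for a in (-.16,-.22,-.28,-.34,-.40,-.46)])"
```

```text
t 8.25 a_pos -0.1612 a_yaw -0.1641 r 0.0352 Ftool [ 6.2  1.5 -6.4] Mtool [-0.38  1.09 -0.18]
t 8.25 p [0.5527 0.0647 0.1085] rpy [ 3.1414e+00 -5.0000e-04  2.7788e+00] j7 1.19 F [-5.2  3.6  6.4] w 0.013180321533210672
[-0.02, -0.0, 0.01] [0.0, -0.0, -0.2]
[-0.02, 0.21, 0.01] [0.0, -0.0, 3.2]
[-0.04, 0.42, 0.01] [0.0, -0.0, 6.6]
[-0.07, 0.62, 0.01] [0.0, -0.0, 10.1]
[-0.11, 0.83, 0.01] [0.0, -0.0, 13.5]
[-0.17, 1.03, 0.01] [0.0, -0.0, 17.0]
```

arm_command --gripper '[1.0,1.0,1.0,1.0,1.0]' --slide '[[-0.0,0.21,0],[-0.02,0.42,0],[-0.05,0.62,0],[-0.09,0.83,0],[-0.15,1.03,0]]' --turn '[[0,0,3.3],[0,0,6.7],[0,0,10.2],[0,0,13.6],[0,0,17.1]]'

```text
clock: 8.88
position: [0.5578, 0.074, 0.1085]
tool_rot: [3.141, -0.001, 2.483]
force: [-4.3, 4.8, 7.9]
grip_width: 0.0131
```

```bash
python3 -c "
from h import *
dialstate()
go(*[dialpose(a,.1084,.035) for a in (-.46,-.5,-.54)])"
```

```text
t 8.875 a_pos -0.4623 a_yaw -0.4597 r 0.0353 Ftool [ 6.4  1.1 -7.9] Mtool [-0.24  1.4  -0.17]
t 8.875 p [0.5578 0.074  0.1085] rpy [ 3.1413e+00 -7.0000e-04  2.4831e+00] j7 0.95 F [-4.3  4.8  7.9] w 0.013093413343407133
[-0.03, -0.01, 0.01] [0.0, -0.0, 0.0]
[-0.03, 0.13, 0.01] [0.0, -0.0, 2.3]
[-0.04, 0.27, 0.01] [0.0, -0.0, 4.6]
```

arm_command --gripper '[1.0,1.0,1.0,1.0]' --slide '[[0,0.07,0],[-0.01,0.14,0],[-0.01,0.21,0],[-0.02,0.28,0]]' --turn '[[0,0,1.2],[0,0,2.3],[0,0,3.4],[0,0,4.6]]'

```text
clock: 9.38
position: [0.5596, 0.0762, 0.1085]
tool_rot: [3.141, -0.001, 2.404]
force: [-4.9, 6.1, 7.8]
grip_width: 0.013
```

```bash
python3 -c "
from h import *
dialstate()"
```

```text
t 9.375 a_pos -0.5438 a_yaw -0.5387 r 0.0353 Ftool [ 7.7  1.2 -7.8] Mtool [-0.17  1.52 -0.16]
```

arm_command --gripper '[1.0,1.0,1.0]' --slide '[[0,0.07,0],[0,0.14,0],[0,0.14,0]]' --turn '[[0,0,1.2],[0,0,2.3],[0,0,2.3]]'

```text
clock: 9.75
position: [0.5606, 0.0772, 0.1085]
tool_rot: [3.141, -0.001, 2.364]
force: [-4.1, 5.4, 8.0]
grip_width: 0.013
```

```bash
python3 -c "
from h import *
dialstate()"
```

```text
t 9.75 a_pos -0.5853 a_yaw -0.5784 r 0.0353 Ftool [ 6.7  1.  -8. ] Mtool [-0.16  1.51 -0.1 ]
```

arm_command --gripper '[1.0,1.0,1.0]' --slide '[[0,0.07,0],[-0.01,0.14,0],[-0.01,0.14,0]]' --turn '[[0,0,1.2],[0,0,2.3],[0,0,2.3]]'

```text
clock: 10.12
position: [0.5616, 0.0782, 0.1085]
tool_rot: [3.141, -0.001, 2.324]
force: [-4.8, 6.3, 8.4]
grip_width: 0.0129
```

```bash
python3 -c "
from h import *
dialstate()"
```

```text
t 10.125 a_pos -0.6264 a_yaw -0.6184 r 0.0353 Ftool [ 7.9  0.8 -8.4] Mtool [-0.14  1.6  -0.13]
```

arm_command --gripper '[1.0,1.0,1.0]' --slide '[[0,0.07,0],[-0.01,0.14,0],[-0.01,0.14,0]]' --turn '[[0,0,1.2],[0,0,2.3],[0,0,2.3]]'

```text
clock: 10.5
position: [0.5627, 0.0792, 0.1085]
tool_rot: [3.141, -0.001, 2.284]
force: [-3.5, 6.4, 8.2]
grip_width: 0.0134
```

```bash
python3 -c "
from h import *
dialstate()"
```

```text
t 10.5 a_pos -0.6669 a_yaw -0.6586 r 0.0353 Ftool [ 7.2  1.6 -8.2] Mtool [-0.1   1.68 -0.13]
```

arm_command --gripper '[1.0,1.0,1.0]' --slide '[[0,0.07,0],[-0.01,0.14,0],[-0.01,0.14,0]]' --turn '[[0,0,1.2],[0,0,2.3],[0,0,2.3]]'

```text
clock: 10.88
position: [0.5638, 0.0801, 0.1085]
tool_rot: [3.141, -0.001, 2.244]
force: [-5.3, 7.0, 8.8]
grip_width: 0.0132
```

```bash
python3 -c "
from h import *
dialstate()"
```

```text
t 10.875 a_pos -0.7075 a_yaw -0.6987 r 0.0353 Ftool [ 8.8  0.3 -8.8] Mtool [-0.01  1.76 -0.14]
```

arm_command --gripper '[1.0,1.0,1.0]' --slide '[[0,0.07,0],[-0.01,0.14,0],[-0.01,0.14,0]]' --turn '[[0,0,1.2],[0,0,2.3],[0,0,2.3]]'

```text
clock: 11.25
position: [0.5648, 0.0809, 0.1085]
tool_rot: [-3.142, -0.001, 2.204]
force: [-5.6, 7.1, 9.7]
grip_width: 0.013
```

```bash
python3 -c "
from h import *
dialstate()"
```

```text
t 11.25 a_pos -0.7421 a_yaw -0.7386 r 0.0353 Ftool [ 9.1 -0.3 -9.7] Mtool [ 0.24  1.81 -0.23]
```

arm_command --gripper '[1.0,1.0,1.0]' --slide '[[0,0.03,0],[0,0.07,0],[0,0.07,0]]' --turn '[[0,0,0.6],[0,0,1.1],[0,0,1.1]]'

```text
clock: 11.62
position: [0.5652, 0.0812, 0.1085]
tool_rot: [-3.141, -0.001, 2.185]
force: [-7.1, 5.5, 10.8]
grip_width: 0.013
```

```bash
python3 -c "
from h import *
dialstate()"
```

```text
t 11.625 a_pos -0.7582 a_yaw -0.7577 r 0.0353 Ftool [  8.6  -2.6 -10.8] Mtool [ 0.45  1.86 -0.25]
```

arm_command --gripper '[1.0,1.0,5,5,5]' --slide '[[0,0,0],[0,0,0],[0,0,0],[0,0,0],[0,0,0]]' --turn '[[0,0,0],[0,0,0],[0,0,0],[0,0,0],[0,0,0]]'

```text
clock: 12.25
position: [0.5658, 0.08, 0.1082]
tool_rot: [-3.141, 0.0, 2.184]
force: [-0.1, -0.2, 0.1]
grip_width: 0.0501
```

arm_command --gripper '[5,5,5,5]' --slide '[[0,0,-2.5],[0,0,-5],[0,0,-7],[0,0,-7]]' --turn '[[0,0,0],[0,0,0],[0,0,0],[0,0,0]]'

```text
clock: 12.75
position: [0.5664, 0.0803, 0.1794]
tool_rot: [3.139, 0.001, 2.184]
force: [-0.0, 0.1, 0.3]
grip_width: 0.0497
```

```bash
python3 -c "
from h import *
Rz=R.from_euler('z',YAW); g=np.r_[D,0]+Rz.apply([0,-.1385,0]); print(g)
yaw=np.pi+YAW
go((*g[:2],.175,yaw),(*g[:2],.096,yaw))"
```

```text
[ 0.55826078 -0.08347488  0.        ]
t 12.75 p [0.5664 0.0803 0.1794] rpy [3.1395e+00 8.0000e-04 2.1841e+00] j7 0.66 F [-0.   0.1  0.3] w 0.0496745677861056
[-12.92, -10.09, 0.43] [0.1, 0.1, -43.5]
[-12.91, -10.11, 8.33] [0.1, 0.1, -43.5]
```

arm_command --gripper '[5,5,5,5,5]' --slide '[[-2.6,-2.0,0],[-5.2,-4.0,0],[-7.8,-6.0,0],[-10.4,-8.0,0],[-12.9,-10.1,0]]' --turn '[[0,0,-9],[0,0,-18],[0,0,-27],[0,0,-36],[0,0,-43.5]]'

```text
clock: 13.38
position: [0.557, -0.0844, 0.1774]
tool_rot: [-3.142, -0.001, 2.948]
force: [0.5, -0.2, -0.7]
grip_width: 0.0499
```

arm_command --gripper '[5,5]' --slide '[[0,0,0],[0,0,0]]' --turn '[[0,0,0],[0,0,0]]'

```text
clock: 13.62
position: [0.5572, -0.0829, 0.1777]
tool_rot: [3.141, -0.001, 2.942]
force: [0.4, 0.4, 0.5]
grip_width: 0.0502
```

```bash
python3 -c "
from h import *
import cv2
g=[.5583,-.0835];yaw=np.pi+YAW
go((*g[:2],.097,yaw))
a=vision.grab_frame('scene')[130:290,220:380]; b=vision.grab_frame('wrist')
cv2.imwrite('pics/m1.png',np.hstack([cv2.resize(a,(420,420),interpolation=cv2.INTER_CUBIC),b])[:, :800])"
```

```text
t 13.625 p [ 0.5572 -0.0829  0.1777] rpy [ 3.1413e+00 -9.0000e-04  2.9422e+00] j7 1.58 F [0.4 0.4 0.5] w 0.050183762183724286
[-0.13, -0.04, 8.07] [0.0, -0.1, -0.0]
```

View pics/m1.png

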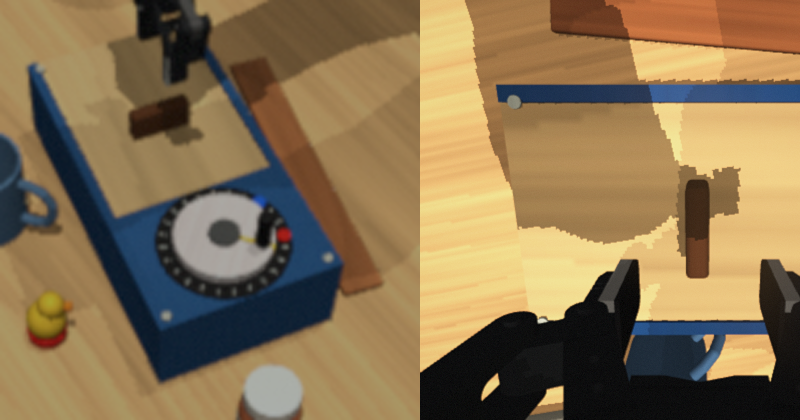

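The scene (left) shows the peg past the red dot. The wrist view (right) shows the grip bar at (697,228), midway between the fingers. Descending.

arm_command --gripper '[5,5,5,5,5]' --slide '[[-0.1,0,2.5],[-0.1,0,5],[-0.1,0,7],[-0.1,0,8.0],[-0.1,0,8.0]]' --turn '[[0,0,0],[0,0,0],[0,0,0],[0,0,0],[0,0,0]]'

```text
clock: 14.35
position: [0.5582, -0.0831, 0.098]
tool_rot: [-3.141, -0.001, 2.944]
force: [-0.1, 0.2, -0.1]
grip_width: 0.0501
```

arm_command --gripper '[1,1,1,1,1]' --slide '[[0,0,0],[0,0,0],[0,0,0],[0,0,0],[0,0,0]]' --turn '[[0,0,0],[0,0,0],[0,0,0],[0,0,0],[0,0,0]]' --force 30

```text
clock: 14.98
position: [0.5587, -0.0841, 0.0991]
tool_rot: [-3.141, 0.001, 2.943]
force: [-1.0, -2.0, 5.6]
grip_width: 0.0136
```

arm_command --gripper '[1,1,1,1]' --slide '[[0,-0.3,0],[0,-0.6,0],[0,-0.9,0],[0,-1.2,0]]' --turn '[[0,0,0],[0,0,0],[0,0,0],[0,0,0]]'

```text
clock: 15.48
position: [0.5565, -0.0949, 0.0991]
tool_rot: [3.141, 0.001, 2.944]
force: [-0.6, 3.4, 6.6]
grip_width: 0.0136
```

```bash
python3 -c "
from h import *
dialstate();go()"
```

```text
t 15.475 a_pos 1.5745 a_yaw 0.0008 r 0.15 Ftool [ 1.3  3.2 -6.6] Mtool [-0.68  0.21  0.03]
t 15.475 p [ 0.5565 -0.0949  0.0991] rpy [3.1407e+00 1.2000e-03 2.9437e+00] j7 1.63 F [-0.6  3.4  6.6] w 0.013580858455406799
```

The lid has moved 11 mm at about 3 N, so it's unlocked. Continuing.

arm_command --gripper '[1,1,1,1,1]' --slide '[[0,-1.5,0],[0,-3.0,0],[0,-4.5,0],[0,-5.8,0],[0,-6.8,0]]' --turn '[[0,0,0],[0,0,0],[0,0,0],[0,0,0],[0,0,0]]'

```text
clock: 16.1
position: [0.543, -0.1621, 0.0991]
tool_rot: [3.141, 0.001, 2.943]
force: [-0.7, 3.6, 6.1]
grip_width: 0.0133
```

arm_command --gripper '[1,1,1,1,1]' --slide '[[0,-0.2,0],[0,-0.4,0],[0,-0.6,0],[0,-0.8,0],[0,-0.9,0]]' --turn '[[0,0,0],[0,0,0],[0,0,0],[0,0,0],[0,0,0]]'

```text
clock: 16.73
position: [0.5414, -0.1703, 0.0991]
tool_rot: [3.141, 0.001, 2.944]
force: [-1.2, 3.6, 9.9]
grip_width: 0.013
```

```bash
python3 -c "
from h import *
dialstate();go()
p,_=tool(); print(np.linalg.norm(p[:2]-[.5587,-.0841]))"
```

```text
t 16.725 a_pos 1.5734 a_yaw 0.0009 r 0.227 Ftool [ 1.9  3.3 -9.9] Mtool [-0.64  0.38 -0.02]
t 16.725 p [ 0.5414 -0.1703  0.0991] rpy [3.1410e+00 1.0000e-03 2.9438e+00] j7 1.76 F [-1.2  3.6  9.9] w 0.012983867562914319
0.08792431773263315
```

Travel is 88 mm with no stop felt yet. I'll nudge on gently.

arm_command --gripper '[1,1,1,1]' --slide '[[0,-0.1,0],[0,-0.2,0],[0,-0.3,0],[0,-0.3,0]]' --turn '[[0,0,0],[0,0,0],[0,0,0],[0,0,0]]'

```text
clock: 17.23
position: [0.541, -0.1725, 0.0991]
tool_rot: [3.14, 0.001, 2.944]
force: [-0.8, 7.4, 8.6]
grip_width: 0.0135
```

```bash
python3 -c "
from h import *
dialstate()
p,_=tool(); print(np.linalg.norm(p[:2]-[.5587,-.0841]))"
```

```text
t 17.225 a_pos 1.5735 a_yaw 0.0014 r 0.2292 Ftool [ 2.2  7.1 -8.6] Mtool [-1.49  0.42  0.11]
0.09016696571081802
```

The force rose from 3.3 to 7.1 N at 90.2 mm, so the lid is at its stop. One small confirming nudge, then release and lift.

arm_command --gripper '[1,1,5,5,5]' --slide '[[0,-0.1,0],[0,-0.1,0],[0,0,0],[0,0,0],[0,0,0]]' --turn '[[0,0,0],[0,0,0],[0,0,0],[0,0,0],[0,0,0]]'

```text
clock: 17.85
position: [0.5402, -0.1739, 0.0983]
tool_rot: [-3.141, 0.0, 2.943]
force: [-0.7, 0.1, 0.4]
grip_width: 0.0502
```

arm_command --gripper '[5,5,5,5,5]' --slide '[[0,0,-3],[0,0,-6],[0,0,-10],[0,0,-14],[0,0,-14]]' --turn '[[0,0,0],[0,0,0],[0,0,0],[0,0,0],[0,0,0]]'

```text
clock: 18.48
position: [0.5414, -0.1744, 0.241]
tool_rot: [3.142, 0.005, 2.943]
force: [0.1, -0.2, -0.8]
grip_width: 0.0499
```

```bash
python3 -c "
from h import *
import cv2
go()
cv2.imwrite('pics/s9.png',vision.grab_frame('scene'))"
```

```text
t 18.475 p [ 0.5414 -0.1744  0.241 ] rpy [3.1416 0.0046 2.943 ] j7 1.72 F [ 0.1 -0.2 -0.8] w 0.04986104430667293
```

View pics/s9.png

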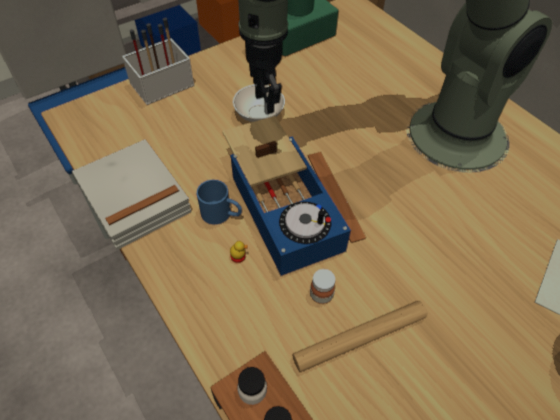

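The lid is open, with its grip at (266,150) and the cutters visible. The gripper is clear, the other objects are where they were, and the peg is past the red dot.

```bash
python3 -c "
from workcell import job_done
print(job_done())"
```

```text
the job is handed in; nothing more can be done
None
```

The box is open and the job is handed in at about 18.5 s of the 67 s allowed. No verdict is reported.

**Dial:** I turned it clockwise to red, anticlockwise to blue, then clockwise past red, holding for over half a second at each dot. The wrist camera showed the yellow line on each dot to within about 0.015 rad. I crept the last part in small steps and stopped when the force showed contact. That was about 0.46 rad past red, with the sideways force changing by some 3.6 N, well under the forced limit. I did not measure how far the buffer was pushed in.

**Lid:** It slid freely, and the pull rose from 3.3 to 7.1 N at 90.2 mm of travel, so it is at its end stop. I let go and lifted clear.

**Last checks:** The final picture shows the lid open, the gripper clear and the other things where they were. The force reading was about zero.

**Disagreement:** The wrist camera placed the dial's centre about 4 mm from where the top and scene cameras did. I relied mainly on those two, and the checks at the dots bore that out.

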